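# Load the sample carousel and index it to the scanner

### The arm

A 7-joint arm with a two-finger parallel gripper is mounted at the origin on a cart in front of the work surface, level with it; the furniture and walls round the work are solid. World frame = base frame: x ahead of the robot, y to its left, z up, the work surface at z = 0. Lengths are in m, angles in rad, forces in N, time in s.
With the tool pointing down it reaches from about 0.35 to 0.9 m from the base axis. Payload 8.1 kg.
Tool frame: the origin (TCP) lies at the very end of the fingers, on their centre line; the grasp point (between the pads) lies 19 mm behind it; z points along the fingers, y is the line along which they close (so a half turn about z gives the same grasp; the last joint's range is limited). The gripper opens to 92 mm and grips with 3 to 60 N. Pads are 19 mm wide; open, the fingers measure 130 mm over their backs; the gripper's body (75 mm by 190 mm) begins 47 mm behind the grasp point.
Start: joints at [-1.438, 0.434, 0.025, 1.573, -0.012, 1.134, -0.075], TCP at [0.146, 0.608, 0.227] pointing down, gripper open.
Joint ranges: [-2.62, 2.62], [-0.44, 2.09], [-1.27, 1.32], [0.08, 2.57], [-1.32, 4.46], [0.12, 2], [-2.74, 2.74]. Speed limits (rad/s): [2.22, 2.22, 3.01, 3.01, 3.14, 3.14, 3.14].

### API

Orientations are given as a rotation vector (axis times angle).
In Python, from cell import arm gives the robot as it stands.
- The arm moves only by the tool jog_arm, never from a script. Its argument "rows" is a list of rows, each a list of 3 entries, a list of its own where there are three numbers: the shift along the world's x, y, z in cm, then the turn, a rotation vector about the world's x, y, z in degrees, then the opening, from 0 (shut) to 1 (fully open). A call has 1 to 8 rows; each row is the pose to reach, as a shift and turn from the pose commanded when the call began; what a row does not reach only later rows make up. A row lasts 1/8 s, in which the tool goes at most 62.5 mm and 10.7 degrees, less where a joint would pass 70% of its speed; a pose out of reach is approached as far as the arm can. A call with a gripper value outside its range is refused whole. The fingers move at their own pace and stop on an object; "newtons" is the grip in N (left out, the last holds). Time passes only in rows, so rows that repeat a pose let the fingers close. It gives the time, the measured TCP pose, the force, the opening and the grip force at its end, in the units of the state.
- arm.observe(): the state, without advancing time (a new reading comes with each control period).
- arm.get_image(name): name is "side" or "top"; returns a dict with "img" (420x560x3 uint8, red, green, blue), "depth" (420x560 float32, m along the optical axis (not along the pixel's ray), 0 where there is no reading), "fx", "fy", "cx", "cy" (pixels), "rvec" (rotation vector, rad) and "tvec" (3), from world to camera coordinates, as OpenCV has them. Camera axes: x right, y down, z forward; pixel columns grow to the right and rows downward; lengths in m; the calibration is good to about 2 mm. A picture is of the moment at which its call begins.
- arm.sign_off(): hands the job in; it is judged then, once.
The state is a dict: "clock": time; "joints": joint angles; "dq": joint speeds; "joint_efforts": joint torques, N m; "position": TCP position; "ee_rot": TCP orientation; "force": force on the tool from outside, world axes, zero at the start; "ft_torque": the same for the moment, N m; "width": opening from 0.0 (shut) to 1.0 (fully open); "gripper_force": force on a finger pad.
Only numpy, scipy, OpenCV 4.12 (cv2) and the standard library are available. Lean on these libraries where they do the work, as an engineer would, in place of code of your own. Each camera call takes 0.05 s, during which the arm holds its last target. There are 200 camera calls.

### The job

Stand the amber bottle from the worktop upright in the empty pocket of the sample carousel. Then pull up the carousel's spring index plunger, turn the carousel by one hole so that the new bottle comes round to face the round scanner pillar, and let the plunger drop fully home to lock the carousel there. Leave the other two bottles upright in their pockets and do not shift the carton or the glass jar.

Things in the scene. Friction and masses are not known exactly. Their poses are not given: they have to be found in the camera images.
- index_base: fixed steel base plate of the carousel, 260x260x20 mm; origin at the centre of its underside, on the carousel's vertical axis. Six 13 mm index holes, 60 degrees apart on a circle of 115 mm radius; at the start the plunger stands in the hole on the plate's -x side (towards the robot) and the empty pocket lies on its +x side
- carousel (a joint): angle of the carousel on its base, rad: about 0 at the start, positive counter-clockwise from above, a hole every 1.047 rad (60 degrees), stops at +-2.2; turns with light friction (0.12 N m) when the plunger is out, held within 0.02 rad when it is in a hole. White disc of 97 mm radius, top 34 mm over the worktop, three pockets 120 degrees apart; a lug opposite the empty pocket carries the plunger
- empty_pocket (a point): centre of the floor of the empty pocket, 34 mm above the worktop, 60 mm from the carousel's axis; the pocket is a round grey ring of 56 mm inner diameter, 14 mm high, 3.5 mm wall; turns with the carousel
- plunger (a joint): height of the index plunger, m: 0 fully down (pin 12 mm deep in its hole), pulled straight up at most 0.018; above 0.012 the pin is clear of the plate. A spring pushes it down, about 4 N at 0 and 8 N at full pull; let go between holes, it rides on the plate at about 0.012 and snaps in over a hole
- knob_grip (a point): middle of the grip of the black round plunger knob (30 mm diameter, 36 mm tall; straight side 26 mm tall; top 16 mm above this point, underside 20 mm below it); 102 mm over the worktop when down; on the pin's axis, 115 mm from the carousel's axis; rises with the plunger. The knob spins freely on its pin; below it is a 23 mm steel sleeve
- bottle_mid (a point): point on the axis of the amber bottle that stands alone on the worktop, half-way up (48 mm above its underside); bottle 96 mm tall, 48 mm diameter up to 60 mm height, narrowing to a black cap of 35 mm; 0.1 to 0.2 kg; z is the bottle's axis
- scanner: fixed grey round scanner pillar with a black window band, 64 mm diameter, 130 mm tall, standing beside the base plate 196 mm from the carousel's axis, 60 degrees round from the empty pocket's starting direction, to its left (base +y) or its right (base -y); origin at the centre of its underside
- bottle_left: amber bottle like the other, already in the pocket on the carousel's left (base +y at the start); origin at the centre of its underside
- bottle_right: amber bottle like the other, already in the pocket on the carousel's right (base -y at the start); origin at the centre of its underside
- carton: small white carton 66x90x45 mm lying on the worktop, loose; origin at the centre of its underside
- glass_jar: glass jar with a lid, 68 mm diameter, 99 mm tall, loose on the worktop beside the base plate on the side away from the scanner; origin at the centre of its underside
Not all that is in view belongs to the job. Leave any purple or yellow look-alike of the part that bears bottle_mid alone.

How it is judged:
By the outcome, as a careful person would: the job done as asked, in the order asked, and still so for the second after the job is handed in, with the robot touching nothing.
It also fails if it takes over 58 s, if anything falls off the work surface, if the arm or the gripper's body presses on something with over 40 N, if the wrist force passes 120 N, or if a joint passes its speed limit or range.

## Working session

There is one attempt and no reset: what is moved stays moved. The work goes in short steps, Python scripts to look and compute and a tool call to move; the robot and the scene stay as the last step left them, time stands still between calls to the robot, and variables do not carry over. Pictures are saved under pics/ and viewed, at most 10 in all, crops included, and the job is handed in when it is done.

Besides the shell and the picture viewer there is one more tool, called after "Emit:" as name([rows], argument=value, ...), one row to a line, values as JSON. jog_arm: Moves the arm, as the interface text tells. Its arguments: {"type":"object","properties":{"rows":{"type":"array","items":{"type":"array"}},"newtons":{"type":"number"}},"required":["rows"]}

```bash
mkdir -p pics; python3 - <<'E'
from cell import arm
import cv2,numpy as np
s=arm.observe(); print(s)
for n in("top","side"):
    d=arm.get_image(n); np.savez(n+"0.npz",**d); cv2.imwrite(f"pics/{n}0.png",d["img"][:,:,::-1])
    R=cv2.Rodrigues(np.array(d["rvec"],float))[0]; print(n,d["fx"],d["cx"],d["cy"],"cam",-R.T@np.array(d["tvec"]).ravel(),"fwd",R[2])
E
```

```text
{'clock': 0.0, 'joints': array([-1.43762366,  0.43523837,  0.02496583,  1.57408978, -0.01160295,
        1.1339788 , -0.07508425]), 'dq': array([-0.00136988, -0.00130914,  0.0009183 ,  0.00041877, -0.00016281,
        0.00181983, -0.00065888]), 'joint_efforts': array([-3.93989612e-04, -6.67871261e+01,  9.84526277e-01, -3.14455390e+01,
       -6.07515872e-02,  4.29913437e-02,  1.66716259e-04]), 'position': array([0.14592915, 0.60720794, 0.22593815]), 'ee_rot': array([-3.69563963e-01, -3.11973108e+00,  2.46388240e-03]), 'force': array([ 0.10419162, -0.40516949, -0.83270788]), 'ft_torque': array([0.05463225, 0.04863446, 0.03726389]), 'gripper_force': 0.0, 'width': 0.9986260559164752}
top 452.93676663286357 283.0973368499691 211.17957896763852 cam [0.3573025  0.02884106 1.44213163] fwd [ 0.15296902  0.00214508 -0.98822866]
side 387.1476084450691 281.27678950142626 211.3927304854489 cam [ 0.62510758 -0.75857497  0.68787465] fwd [-0.04914105  0.78566862 -0.61669278]
```

View pics/top0.png

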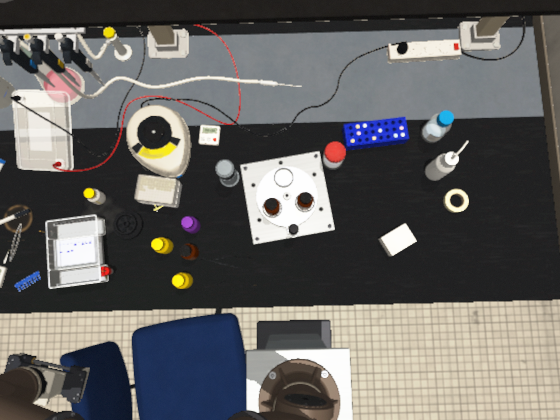

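View pics/side0.png

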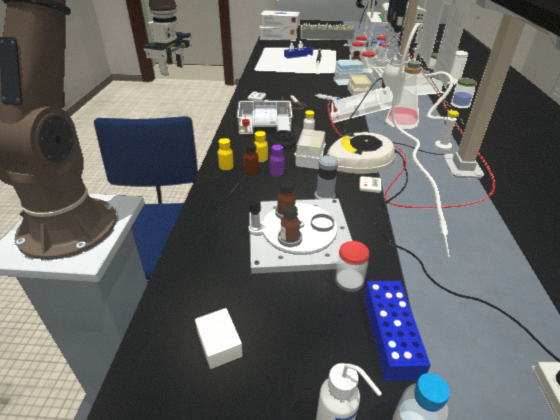

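The top view has +x pointing up and +y pointing left.
- **Carousel:** plate at about (288,197), knob (293,230), empty pocket (284,177), pocket bottles (271,207) and (305,202).
- **Scanner:** grey pillar at (227,173), on the left (+y), so the turn is +60°.
- **Jar:** red lid at (334,153), on the right.
- **Carton:** (398,240).
- **Could be taken for the bottle:** dark amber (190,251), yellow (161,245), yellow (181,281), purple (190,224), yellow-capped (93,196), and the two amber bottles already in pockets. I choose the amber one at (190,251).

```bash
cat >h.py <<'E'
import cv2,numpy as np
def load(n): return dict(np.load(n))
def RT(d): return cv2.Rodrigues(np.array(d["rvec"],float))[0],np.array(d["tvec"],float).ravel()
def ray(d,u,v,z):
    R,t=RT(d); c=-R.T@t; r=R.T@np.array([(u-d["cx"])/d["fx"],(v-d["cy"])/d["fy"],1]); return c+r*(z-c[2])/r[2]
def cloud(d):
    R,t=RT(d); h,w=d["depth"].shape; v,u=np.mgrid[:h,:w]; Z=d["depth"]
    P=np.stack([(u-d["cx"])/d["fx"]*Z,(v-d["cy"])/d["fy"]*Z,Z],-1); return (P-t)@R
def proj(d,p):
    R,t=RT(d); q=R@np.array(p)+t; return d["fx"]*q[0]/q[2]+d["cx"],d["fy"]*q[1]/q[2]+d["cy"]
E
python3 - <<'E'
from h import *
d=load("top0.npz"); s=load("side0.npz")
P=cloud(d); S=cloud(s); 
def blob(name,u,v,r,zlo,zhi,zp):
    m=np.zeros(P.shape[:2],bool); m[v-r:v+r,u-r:u+r]=1
    m&=(P[...,2]>zlo)&(P[...,2]<zhi); vv,uu=np.nonzero(m)
    if len(uu)<4: print(name,"few",len(uu));return
    (cx,cy),rad=cv2.minEnclosingCircle(np.stack([uu,vv],1).astype(np.float32))
    cx,cy=(uu.min()+uu.max())/2,(vv.min()+vv.max())/2
    print(name,len(uu),"z",np.median(P[m][:,2]).round(4),"px",cx,cy,"ray",ray(d,cx,cy,zp).round(4),"mean",P[m].mean(0).round(4),"w",np.ptp(P[m],0).round(3))
blob("amber",190,251,14,.085,.11,.096)
blob("yel1",161,245,14,.085,.13,.096)
blob("yel2",181,281,14,.085,.13,.096)
blob("purple",190,224,14,.085,.13,.096)
blob("knob",293,230,12,.105,.13,.118)
blob("bl",271,207,13,.12,.14,.13)
blob("br",305,202,13,.12,.14,.13)
blob("scan",227,170,20,.12,.14,.13)
blob("jar",334,153,20,.09,.11,.099)
blob("carton",398,240,25,.035,.055,.045)
blob("pocket",284,177,16,.042,.056,.048)
# plate: top at z .02
m=(d["img"].min(2)>120)&(abs(P[...,2]-.02)<.008); m[:, :230]=0; m[:,345:]=0
n,l,st,ce=cv2.connectedComponentsWithStats(m.astype(np.uint8)); 
k=1+st[1:,4].argmax(); ys,xs=np.nonzero(l>0)
rc=cv2.minAreaRect(np.stack([xs,ys],1).astype(np.float32)); 
Q=np.array([ray(d,*p,.02) for p in cv2.boxPoints(rc)]); print("plate",Q.round(4),Q.mean(0).round(4),[np.linalg.norm(Q[i]-Q[i-1]).round(3) for i in range(4)])
a=cv2.resize(d["img"][205:300,135:235],(500,475),interpolation=2); b=cv2.resize(s["img"][120:280,205:365],(475,475),interpolation=2)
cv2.imwrite("pics/crop.png",np.hstack([a[:,:300],b])[:,:,::-1])
E
```

```text
amber 109 z 0.0955 px 185.0 250.5 ray [0.455  0.3261 0.096 ] mean [0.4549 0.3265 0.0953] w [0.033 0.034 0.016]
yel1 111 z 0.0945 px 158.0 244.5 ray [0.4748 0.4067 0.096 ] mean [0.4759 0.4084 0.0945] w [0.032 0.034 0.018]
yel2 117 z 0.096 px 178.0 280.5 ray [0.3673 0.346  0.096 ] mean [0.367  0.3452 0.0957] w [0.032 0.035 0.019]
purple 110 z 0.0957 px 187.5 222.5 ray [0.5387 0.3193 0.096 ] mean [0.5397 0.3201 0.0953] w [0.033 0.032 0.017]
knob 81 z 0.1167 px 293.5 228.5 ray [0.51   0.0024 0.118 ] mean [0.5095 0.0022 0.1164] w [0.027 0.027 0.017]
bl 112 z 0.1297 px 271.5 203.5 ray [0.5841 0.0652 0.13  ] mean [0.584  0.0658 0.1295] w [0.033 0.032 0.014]
br 110 z 0.1297 px 305.5 197.5 ray [ 0.5995 -0.0353  0.13  ] mean [ 0.599  -0.0364  0.1295] w [0.033 0.033 0.017]
scan 261 z 0.1286 px 224.5 168.5 ray [0.6934 0.2029 0.13  ] mean [0.6941 0.2025 0.1283] w [0.053 0.052 0.015]
jar 345 z 0.0979 px 335.0 152.0 ray [ 0.7443 -0.1316  0.099 ] mean [ 0.7452 -0.1322  0.0978] w [0.063 0.062 0.016]
carton 626 z 0.0445 px 398.5 239.5 ray [ 0.476 -0.322  0.045] mean [ 0.476  -0.3222  0.0447] w [0.096 0.107 0.019]
pocket 79 z 0.0469 px 283.5 180.0 ray [0.6724 0.0281 0.048 ] mean [0.6793 0.0267 0.0466] w [0.078 0.074 0.012]
plate [[ 1.0257  0.2172  0.02  ]
 [ 1.0458 -0.1058  0.02  ]
 [-0.0449 -0.1517  0.02  ]
 [-0.0612  0.1356  0.02  ]] [0.4913 0.0238 0.02  ] [np.float64(1.09), np.float64(0.324), np.float64(1.092), np.float64(0.288)]
```

View pics/crop.png

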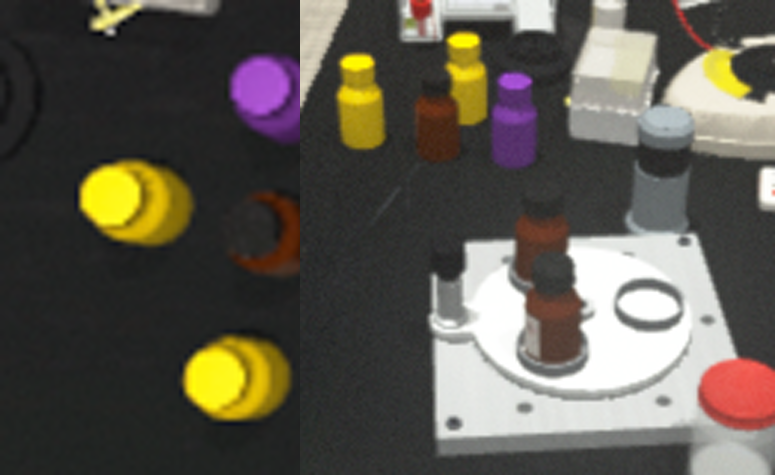

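The crop confirms it: the dark amber bottle with the black cap (top px 185,250) stands at about (0.455, 0.326), between two yellow bottles and the purple one. The geometry agrees with the given sizes:
- Pocket bottles are 103 mm apart (should be 104).
- Scanner is 197 mm from the axis (should be 196).
- The axis is at about (0.621, 0.019), with the plate yawed 8.5°.

I'll close the fingers along a heading of about 122°, which clears the neighbours.

Emit:
jog_arm([
  [[4.4,-4,0],[0,0,9],1],
  [[8.8,-8,0],[0,0,18],1],
  [[13.2,-12,0],[0,0,27],1],
  [[17.6,-16,0],[0,0,36],1],
  [[22,-20,0],[0,0,45],1],
  [[26.5,-24,0],[0,0,45],1],
  [[30.9,-28.1,0],[0,0,45],1],
  [[30.9,-28.1,0],[0,0,45],1],
], newtons=25)

```text
clock: 1.1
position: [0.4591, 0.3215, 0.2264]
ee_rot: [-0.838, 3.027, -0.004]
force: [-0.7, 1.5, -0.2]
width: 0.998
gripper_force: 0.0
```

Emit:
jog_arm([
  [[0,0,-4],[0,0,0],1],
  [[0,0,-8],[0,0,0],1],
  [[0,0,-8],[0,0,0],1],
  [[0,0,-8],[0,0,0],1],
])

```text
clock: 1.6
position: [0.4552, 0.3275, 0.1479]
ee_rot: [-0.853, 3.023, 0.001]
force: [0.4, 0.6, 0.2]
width: 1.002
gripper_force: 0.0
```

```bash
python3 - <<'E'
from cell import arm
import cv2,numpy as np
print(arm.observe()["position"])
d=arm.get_image("side"); cv2.imwrite("pics/s1.png",cv2.resize(d["img"][80:220,170:350],(720,560))[:,:,::-1]); print(arm.observe()["position"])
E
```

```text
[0.45519339 0.32754684 0.14792295]
[0.45561047 0.3277142  0.14837967]
```

View pics/s1.png

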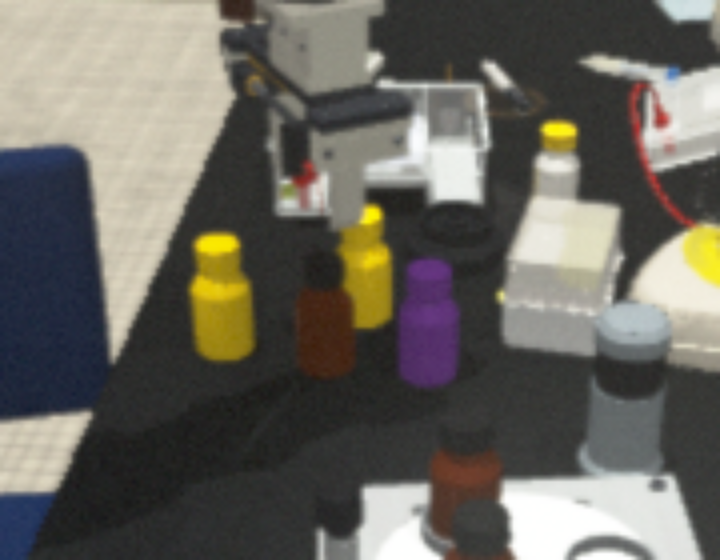

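The two fingers straddle the bottle's axis: tips at about (293,165) and (347,215), bottle at (325,300). The neighbours are clear, so I'll go down and grip.

Emit:
jog_arm([
  [[0,0,-3],[0,0,0],1],
  [[0,0,-6],[0,0,0],1],
  [[0,0,-8.5],[0,0,0],1],
  [[0,0,-10.5],[0,0,0],1],
  [[0,0,-11.1],[0,0,0],1],
  [[0,0,-11.1],[0,0,0],1],
])

```text
clock: 2.4
position: [0.4556, 0.3272, 0.0367]
ee_rot: [-0.852, 3.023, 0.001]
force: [0.3, -0.2, 0.3]
width: 1.0
gripper_force: 0.0
```

Emit:
jog_arm([
  [[0,0,0],[0,0,0],0.3],
  [[0,0,0],[0,0,0],0.3],
  [[0,0,0],[0,0,0],0.3],
  [[0,0,0],[0,0,0],0.3],
  [[0,0,0],[0,0,0],0.3],
  [[0,0,0],[0,0,0],0.3],
], newtons=25)

```text
clock: 3.15
position: [0.455, 0.3268, 0.0358]
ee_rot: [-0.853, 3.024, 0.0]
force: [-1.1, 0.6, 1.4]
width: 0.512
gripper_force: 25.0
```

Emit:
jog_arm([
  [[0,0,3],[0,0,0],0.3],
  [[0,0,8],[0,0,0],0.3],
  [[0,0,13],[0,0,0],0.3],
  [[0,0,17],[0,0,0],0.3],
  [[3,-4,17],[0,0,0],0.3],
  [[6,-8,17],[0,0,0],0.3],
  [[9,-12,17],[0,0,0],0.3],
  [[12,-16,17],[0,0,0],0.3],
])

```text
clock: 4.15
position: [0.5756, 0.1653, 0.2055]
ee_rot: [0.853, -3.023, -0.0]
force: [1.2, 0.6, -0.8]
width: 0.509
gripper_force: 25.0
```

Emit:
jog_arm([
  [[3,-4,0],[0,0,0],0.3],
  [[6,-8,0],[0,0,0],0.3],
  [[8.5,-11.5,0],[0,0,0],0.3],
  [[10,-13.4,0],[0,0,0],0.3],
  [[10.5,-13.9,0],[0,0,0],0.3],
  [[10.5,-13.9,0],[0,0,0],0.3],
  [[10.5,-13.9,0],[0,0,0],0.3],
])

```text
clock: 5.03
position: [0.6794, 0.0296, 0.2057]
ee_rot: [0.855, -3.023, -0.002]
force: [0.2, 0.6, -1.0]
width: 0.512
gripper_force: 25.0
```

```bash
python3 - <<'E'
from cell import arm
from h import *
for n in("top","side"):
    d=arm.get_image(n); np.savez(n+"1.npz",**d)
o=arm.observe(); print(o["position"],o["ee_rot"],o["width"])
s=load("side0.npz"); d=load("side1.npz"); p=o["position"]
# ring in the first side view: dark pixels between ring heights
for z in(.034,.048): print("pocket proj",z,proj(d,[.6805,.028,z]))
print("bottle bottom proj",proj(d,[p[0],p[1],p[2]-.036]),proj(d,[p[0],p[1],p[2]+.06]))
S=cloud(s); m=(S[...,2]>.041)&(S[...,2]<.058)&(np.hypot(S[...,0]-.6805,S[...,1]-.028)<.045)
c=S[m]; A=np.c_[2*c[:,:2],np.ones(len(c))]; x=np.linalg.lstsq(A,(c[:,:2]**2).sum(1),rcond=None)[0]; print("ring fit side",len(c),x[:2],np.sqrt(x[2]+x[:2]@x[:2]))
t=load("top0.npz");S=cloud(t); m=(S[...,2]>.041)&(S[...,2]<.058)&(np.hypot(S[...,0]-.6805,S[...,1]-.028)<.045)
c=S[m]; A=np.c_[2*c[:,:2],np.ones(len(c))]; x=np.linalg.lstsq(A,(c[:,:2]**2).sum(1),rcond=None)[0]; print("ring fit top",len(c),x[:2],np.sqrt(x[2]+x[:2]@x[:2]))
cv2.imwrite("pics/s2.png",cv2.resize(d["img"][120:280,230:390],(600,600),interpolation=2)[:,:,::-1])
E
```

```text
[0.67956405 0.02924713 0.20590468] [-8.55128476e-01  3.02289894e+00  1.05070408e-03] 0.5120945780210193
pocket proj 0.034 (np.float64(320.76489673669766), np.float64(224.42806344997632))
pocket proj 0.048 (np.float64(321.1656666302241), np.float64(220.31498735683385))
bottle bottom proj (np.float64(324.5711084475744), np.float64(180.98432732321515)) (np.float64(327.99443253566415), np.float64(145.55507476925783))
ring fit side 155 [0.68288529 0.02793824] 0.029618916416785268
ring fit top 80 [0.68232893 0.02710271] 0.029515289586664595
```

View pics/s2.png

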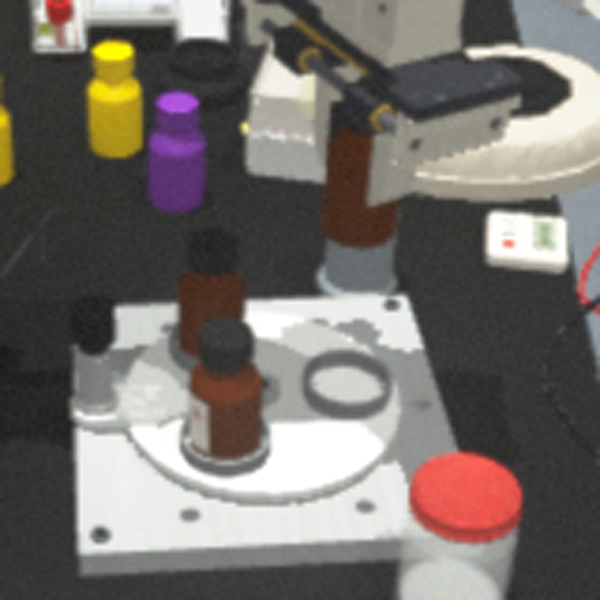

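The bottle hangs upright, with its bottom at about crop (359,240); the empty ring is centred at (347,384). I'll go down to just above the ring and check the two against each other.

Emit:
jog_arm([
  [[0.15,-0.1,-3],[0,0,0],0.3],
  [[0.15,-0.1,-6],[0,0,0],0.3],
  [[0.15,-0.1,-9],[0,0,0],0.3],
  [[0.15,-0.1,-10.8],[0,0,0],0.3],
  [[0.15,-0.1,-11.2],[0,0,0],0.3],
  [[0.15,-0.1,-11.2],[0,0,0],0.3],
])

```text
clock: 5.88
position: [0.682, 0.0269, 0.0945]
ee_rot: [-0.852, 3.023, -0.0]
force: [1.0, -0.1, -0.9]
width: 0.509
gripper_force: 25.0
```

```bash
python3 - <<'E'
from cell import arm
from h import *
d=arm.get_image("side"); np.savez("side2.npz",**d)
o=arm.observe(); p=o["position"]; print(p,o["force"])
# amber body edges per row, robot-held bottle, and expected
I=d["img"].astype(int); A=(I[...,0]>I[...,2]+18)&(I[...,0]>I[...,1]+15)
for v in range(190,226,2):
    u=np.nonzero(A[v,300:345])[0]+300
    if len(u): print(v,u.min(),u.max(),len(u))
print("tcp axis proj bottom",proj(d,[p[0],p[1],p[2]-.036]),"mid",proj(d,[p[0],p[1],p[2]]))
cv2.imwrite("pics/s3.png",cv2.resize(d["img"][170:250,270:370],(800,600),interpolation=2)[:,:,::-1])
E
```

```text
[0.68229509 0.02688139 0.0948925 ] [ 0.64034963 -0.44422543 -0.74169764]
192 329 329 1
194 326 327 2
196 317 326 6
198 316 323 8
200 315 325 11
202 316 325 10
204 316 325 10
206 315 324 10
208 315 324 10
210 315 324 10
212 314 331 13
214 314 331 18
216 314 331 18
218 315 330 16
220 317 330 14
222 323 324 2
tcp axis proj bottom (np.float64(322.18172002939366), np.float64(217.3739439592889)) mid (np.float64(323.27579574268293), np.float64(206.31511916207194))
```

View pics/s3.png

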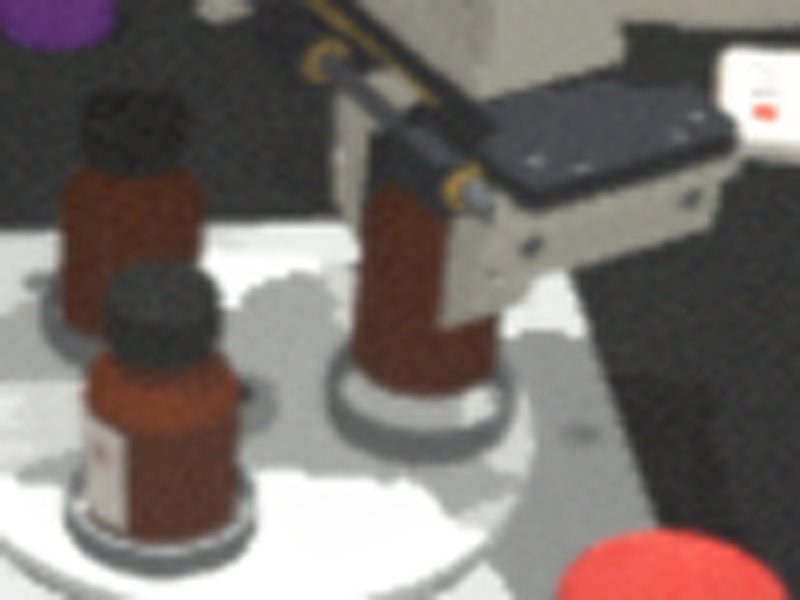

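The bottle is centred over the ring: bottle edges at 352–498, ring at 325–515, and the predicted resting row also matches. Lowering.

Emit:
jog_arm([
  [[0,0,-0.8],[0,0,0],0.3],
  [[0,0,-1.6],[0,0,0],0.3],
  [[0,0,-2.1],[0,0,0],0.3],
  [[0,0,-2.4],[0,0,0],0.3],
  [[0,0,-2.4],[0,0,0],0.3],
])

```text
clock: 6.55
position: [0.6817, 0.0267, 0.0699]
ee_rot: [-0.852, 3.024, 0.0]
force: [-0.6, 1.1, 0.2]
width: 0.511
gripper_force: 25.0
```

Emit:
jog_arm([
  [[0,0,0],[0,0,0],0.6],
  [[0,0,0],[0,0,0],0.75],
  [[0,0,0],[0,0,0],0.85],
  [[0,0,0],[0,0,0],0.85],
  [[0,0,3],[0,0,0],0.85],
  [[0,0,8],[0,0,0],0.85],
  [[0,0,13],[0,0,0],0.85],
])

```text
clock: 7.42
position: [0.6813, 0.0267, 0.201]
ee_rot: [0.852, -3.023, -0.0]
force: [0.9, -0.3, 1.2]
width: 0.849
gripper_force: 0.0
```

```bash
python3 - <<'E'
from cell import arm
from h import *
d=arm.get_image("side"); np.savez("side3.npz",**d)
o=arm.observe(); p=o["position"]; print(p,o["force"],o["width"])
S=cloud(d)
m=(S[...,2]>.122)&(S[...,2]<.136)&(np.hypot(S[...,0]-.6815,S[...,1]-.027)<.04); print("cap",m.sum(),S[m].mean(0))
for x,y,n in((.584,.0655,"bl"),(.599,-.036,"br")):
    m=(S[...,2]>.122)&(S[...,2]<.136)&(np.hypot(S[...,0]-x,S[...,1]-y)<.03); print(n,m.sum(),S[m].mean(0))
s=load("side0.npz"); 
for q in(S,cloud(s)):
    m=(q[...,2]>.112)&(q[...,2]<.125)&(np.hypot(q[...,0]-.5085,q[...,1]-.002)<.025); print("knob",m.sum(),q[m].mean(0),np.ptp(q[m],0))
cv2.imwrite("pics/s4.png",cv2.resize(d["img"][130:280,230:380],(600,600),interpolation=2)[:,:,::-1])
E
```

```text
[0.68458305 0.02677481 0.20897066] [2.51190591 0.41496573 5.35578693] 0.8475954678830364
cap 123 [0.68296974 0.02399988 0.1289329 ]
bl 110 [0.58603387 0.06293267 0.12907987]
br 133 [ 0.6010244  -0.03933334  0.12954084]
knob 79 [ 0.5110711  -0.00120081  0.11722806] [0.02770403 0.02348483 0.00844045]
knob 79 [ 0.51115993 -0.00090749  0.11713407] [0.02778328 0.02755775 0.00803549]
```

View pics/s4.png

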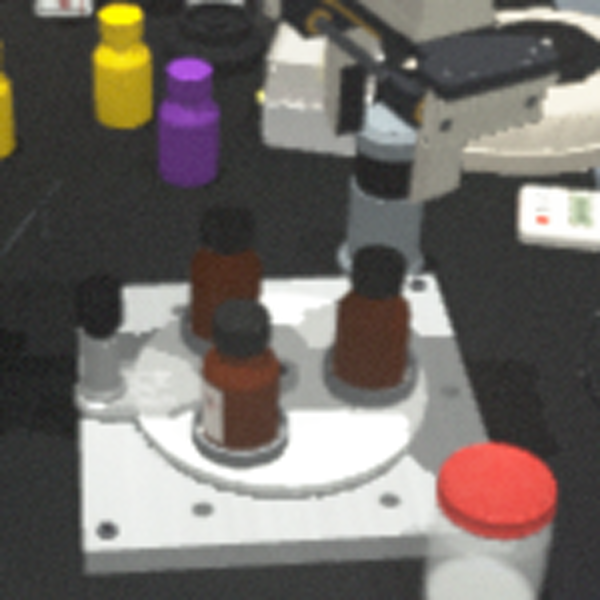

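The new bottle stands upright in its pocket at crop (375,330); the other two are at (225,290) and (242,390), and the knob is at (100,305). The caps are all at 0.129 m. Next is the knob at about (0.509, 0.002).

Emit:
jog_arm([
  [[-5,-0.7,0],[0,0,0],0.65],
  [[-10,-1.4,0],[0,0,0],0.65],
  [[-15,-2.1,0],[0,0,0],0.65],
  [[-17.25,-2.5,0],[0,0,0],0.65],
  [[-17.25,-2.5,0],[0,0,0],0.65],
  [[-17.25,-2.5,0],[0,0,0],0.65],
])

```text
clock: 8.22
position: [0.5101, 0.002, 0.2]
ee_rot: [-0.852, 3.022, -0.0]
force: [1.0, 0.4, -0.0]
width: 0.646
gripper_force: 0.0
```

Emit:
jog_arm([
  [[-0.1,0,-4],[0,0,0],0.65],
  [[-0.1,0,-7.5],[0,0,0],0.65],
  [[-0.1,0,-10],[0,0,0],0.65],
  [[-0.1,0,-11.3],[0,0,0],0.65],
  [[-0.1,0,-11.7],[0,0,0],0.65],
  [[-0.1,0,-11.7],[0,0,0],0.65],
])

```text
clock: 8.98
position: [0.5087, 0.0018, 0.0831]
ee_rot: [-0.852, 3.023, -0.0]
force: [0.2, 0.2, 0.5]
width: 0.65
gripper_force: 0.0
```

Emit:
jog_arm([
  [[0,0,0],[0,0,0],0.15],
  [[0,0,0],[0,0,0],0.15],
  [[0,0,0],[0,0,0],0.15],
  [[0,0,0],[0,0,0],0.15],
  [[0,0,0],[0,0,0],0.15],
], newtons=40)

```text
clock: 9.6
position: [0.5081, 0.0018, 0.083]
ee_rot: [-0.852, 3.023, 0.0]
force: [-1.4, 0.4, 4.9]
width: 0.318
gripper_force: 40.0
```

Emit:
jog_arm([
  [[0,0,0.5],[0,0,0],0.15],
  [[0,0,1.0],[0,0,0],0.15],
  [[0,0,1.5],[0,0,0],0.15],
  [[0,0,1.55],[0,0,0],0.15],
  [[0,0,1.55],[0,0,0],0.15],
])

```text
clock: 10.22
position: [0.5078, 0.0017, 0.0981]
ee_rot: [0.852, -3.023, -0.0]
force: [1.4, 0.4, -9.2]
width: 0.316
gripper_force: 40.0
```

The plunger is up 15 mm and the −9 N reading fits the spring. Now the arc, +60° about (0.622, 0.019), with the first half to 32°.

Emit:
jog_arm([
  [[0.15,-0.79,0],[0,0,0],0.15],
  [[0.35,-1.57,0],[0,0,0],0.15],
  [[0.6,-2.33,0],[0,0,0],0.15],
  [[0.91,-3.07,0],[0,0,0],0.15],
  [[1.26,-3.79,0],[0,0,0],0.15],
  [[1.67,-4.48,0],[0,0,0],0.15],
  [[2.13,-5.14,0],[0,0,0],0.15],
  [[2.62,-5.77,0],[0,0,0],0.15],
])

```text
clock: 11.22
position: [0.5344, -0.0563, 0.0982]
ee_rot: [0.852, -3.023, -0.0]
force: [0.4, 2.7, -9.0]
width: 0.318
gripper_force: 40.0
```

Radial force stays low. Second half.

Emit:
jog_arm([
  [[0.54,-0.59,0],[0,0,0],0.15],
  [[1.12,-1.15,0],[0,0,0],0.15],
  [[1.74,-1.66,0],[0,0,0],0.15],
  [[2.4,-2.12,0],[0,0,0],0.15],
  [[3.08,-2.54,0],[0,0,0],0.15],
  [[3.79,-2.91,0],[0,0,0],0.15],
  [[4.53,-3.24,0],[0,0,0],0.15],
  [[4.53,-3.24,0],[0,0,0],0.15],
])

```text
clock: 12.22
position: [0.5806, -0.0887, 0.0983]
ee_rot: [-0.852, 3.023, -0.001]
force: [1.3, 1.3, -7.9]
width: 0.319
gripper_force: 40.0
```

Emit:
jog_arm([
  [[-0.05,0.02,-0.3],[0,0,0],0.15],
  [[-0.05,0.02,-0.7],[0,0,0],0.15],
  [[-0.05,0.02,-1.1],[0,0,0],0.15],
  [[-0.05,0.02,-1.4],[0,0,0],0.15],
  [[-0.05,0.02,-1.5],[0,0,0],0.15],
  [[-0.05,0.02,-1.5],[0,0,0],0.15],
])

```text
clock: 12.98
position: [0.5791, -0.0882, 0.0833]
ee_rot: [-0.852, 3.024, 0.0]
force: [1.5, 2.3, -5.7]
width: 0.315
gripper_force: 40.0
```

The knob is back at its down height with the spring still pulling, so the pin is in the hole. Release and back off.

Emit:
jog_arm([
  [[0,0,0],[0,0,0],0.45],
  [[0,0,0],[0,0,0],0.6],
  [[0,0,0],[0,0,0],0.65],
  [[0,0,0],[0,0,0],0.65],
  [[0,0,4],[0,0,0],0.65],
  [[0,0,9],[0,0,0],0.65],
  [[-5,-3,13],[0,0,0],0.65],
  [[-10,-6,16],[0,0,0],0.65],
])

```text
clock: 13.98
position: [0.487, -0.1436, 0.2394]
ee_rot: [-0.854, 3.022, -0.001]
force: [0.9, -1.6, 0.7]
width: 0.649
gripper_force: 0.0
```

Emit:
jog_arm([
  [[-3,-6,3],[0,0,0],0.65],
  [[-3,-12,6],[0,0,0],0.65],
  [[-3,-16,8],[0,0,0],0.65],
  [[-3,-16,8],[0,0,0],0.65],
  [[-3,-16,8],[0,0,0],0.65],
])

```text
clock: 14.6
position: [0.4575, -0.3025, 0.3175]
ee_rot: [0.852, -3.024, -0.001]
force: [0.7, 1.1, 0.1]
width: 0.648
gripper_force: 0.0
```

```bash
python3 - <<'E'
from cell import arm
from h import *
print(arm.observe()["position"],arm.observe()["clock"])
for n in("side","top"):
    d=arm.get_image(n); S=cloud(d); S0=cloud(load(n+"0.npz")); print(n)
    def f(nm,S,x,y,lo,hi,r=.03):
        m=(S[...,2]>lo)&(S[...,2]<hi)&(np.hypot(S[...,0]-x,S[...,1]-y)<r); print(nm,m.sum(),S[m].mean(0).round(4) if m.any() else "",)
    f("knob now",S,.579,-.0885,.108,.14,.022); f("knob before",S0,.51,.001,.108,.14,.022)
    for th,nm in((68.5,"new"),(188.5,"bl"),(308.5,"br")):
        a=np.radians(th); f(nm,S,.622+.06*np.cos(a),.0186+.06*np.sin(a),.115,.14)
    for T in(S0,S): f("jar",T,.745,-.132,.09,.11,.045); f("carton",T,.476,-.322,.038,.055,.07)
    if n=="side": cv2.imwrite("pics/s5.png",cv2.resize(d["img"][120:360,190:400],(525,600),interpolation=2)[:,:,::-1])
E
```

```text
[ 0.45745861 -0.30249278  0.31754659] 14.6
side
knob now 116 [ 0.5825 -0.0916  0.1162]
knob before 96 [ 0.5113 -0.0022  0.1159]
new 138 [0.6466 0.0684 0.1268]
bl 158 [0.5648 0.0044 0.127 ]
br 171 [ 0.6604 -0.0339  0.1268]
jar 540 [ 0.7466 -0.1366  0.0978]
carton 1441 [ 0.4791 -0.3265  0.0454]
jar 537 [ 0.7467 -0.1365  0.0978]
carton 1445 [ 0.4791 -0.3265  0.0454]
top
knob now 79 [ 0.5801 -0.088   0.1165]
knob before 80 [0.5095 0.0021 0.1165]
new 113 [0.6449 0.073  0.1288]
bl 112 [0.5626 0.0093 0.1294]
br 116 [ 0.658  -0.0288  0.128 ]
jar 345 [ 0.7452 -0.1322  0.0978]
carton 614 [ 0.4762 -0.3224  0.0448]
jar 346 [ 0.7451 -0.1325  0.0977]
carton 248 [ 0.4847 -0.3065  0.045 ]
```

View pics/s5.png

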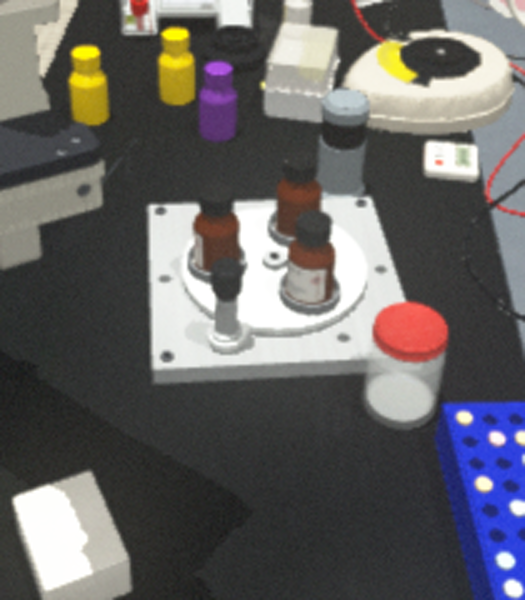

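The knob (227,275) is at its original down height. The new bottle (298,200) faces the scanner (343,140), all three bottles are upright, and the jar and carton haven't moved. The robot is clear of everything.

```bash
python3 -c "
from cell import arm
print(arm.sign_off())"
```

```text
the job is handed in; nothing more can be done
None
```

The job is handed in: the amber bottle stands in its pocket, the carousel is turned one hole (+60°) so the bottle faces the scanner, and the plunger is fully home. The other two bottles are upright and the jar and carton have not moved; it took about 15 s.

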